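# Press the lid onto the bearing tub

### The arm

A 6-joint arm with a two-finger parallel gripper is mounted at the origin on a cart in front of the work surface, level with it; the furniture and walls round the work are solid. World frame = base frame: x ahead of the robot, y to its left, z up, the work surface at z = 0. Lengths are in m, angles in rad, forces in N, time in s.
With the tool pointing down it reaches from about 0.35 to 0.775 m from the base axis. Payload 5.5 kg.
Tool frame: the origin (TCP) lies at the very end of the fingers, on their centre line; the grasp point (between the pads) lies 19 mm behind it (env.grip_point_offset is the distance from the TCP to the grasp point, in m); z points along the fingers, y is the line along which they close (so a half turn about z gives the same grasp; the last joint's range is limited). The gripper opens to 85 mm and grips with 20 to 120 N. Pads are 22 mm wide; open, the fingers measure 114 mm over their backs; the gripper's body (76 mm by 85 mm) begins 54 mm behind the grasp point. The pads swing forward as they close: fully open they stand 13 mm farther back than shut.
Start: joints at [-1.459, 0.313, 0.046, 1.304, 0, 1.431], TCP at [0.143, -0.557, 0.231] pointing down, gripper open.
Joint ranges: [-2.76, 2.76], [-0.86, 1.69], [-1.03, 1.26], [-2.2, 2.34], [-1.47, 1.5], [-3.14, 3.14]. Speed limits (rad/s): [2.57, 2.57, 3.14, 3.14, 3.14, 3.14].

### API

Orientations are given as a unit quaternion [w, x, y, z].
In Python, from workcell import sensors, imaging, workorder, env gives the robot as it stands.
- The arm moves only by the shell command python3 -m handwheel 'ROWS' [FORCE]. ROWS is JSON, a list of rows, each a list of 5 numbers: the shift along the tool's x, y, z in mm, then the turn about the tool's z in rad, then the opening, from 0 (shut) to 1 (fully open). A call has 1 to 8 rows; each row is the pose to reach, as a shift and turn from the pose commanded when the call began, along the tool's axes at that moment; what a row does not reach only later rows make up. A row lasts 1/10 s, in which the tool goes at most 50 mm and 8.59 degrees, less where a joint would pass 70% of its speed; a pose out of reach is approached as far as the arm can. A call with a gripper value outside its range is refused whole. The fingers move at their own pace and stop on an object; FORCE is the grip in N (left out, the last holds). Time passes only in rows, so rows that repeat a pose let the fingers close. It gives the time, the measured TCP pose, the force, the opening and the grip force at its end, in the units of the state.
- sensors.get_state(): the state, without advancing time (a new reading comes with each control period).
- imaging.read_camera(name): name is "scene" or "side" or "wrist"; returns a dict with "color" (400x640x3 uint8, blue, green, red), "z_map" (400x640 float32, m along the optical axis (not along the pixel's ray), 0 where there is no reading), "fx", "fy", "cx", "cy" (pixels), "xyz" and "rotation" of the camera in the world. Camera axes: x right, y down, z forward; pixel columns grow to the right and rows downward; lengths in m; the calibration is good to about 2 mm. A picture is of the moment at which its call begins.
- workorder.hand_in(): hands the job in; it is judged then, once.
The state is a dict: "clock": time; "joint_pos": joint angles; "qvel": joint speeds; "tau": joint torques, N m; "tcp_pos": TCP position; "orientation": TCP orientation; "wrist_force": force on the tool from outside, world axes, zero at the start; "ft_torque": the same for the moment, N m; "finger_gap": finger opening in m; "grip_force": force on a finger pad.
Only numpy, scipy, OpenCV 4.12 (cv2) and the standard library are available. Lean on these libraries where they do the work, as an engineer would, in place of code of your own. Each camera call takes 0.05 s, during which the arm holds its last target. There are 200 camera calls.

### The job

Close the open blue tub of new bearings so that no dust gets in: take its matching blue lid by the knob, set it in the mouth of the tub and press it down until it is fully home and sits level on the rim all round. The small yellow lid belongs to another tub: leave it where it lies.

Things in the scene. Friction and masses are not known exactly. Their poses are not given: they have to be found in the camera images.
- lid_blue_knob (a point): Blue plastic lid lying right way up on the worktop. This point: half-way up its black round knob, on its axis; z up. Knob 36 mm across, 30 mm high, on a flange 104 mm across and 5 mm thick; below, a tapered plug 14 mm deep, 73 mm across at the flange and 57 at its foot, on which it lies. Point is 34 mm above the foot, 20 mm above the flange's underside. About 90 g
- tub_rim (a point): Open round blue tub, steel bearings inside, loose but heavy (1.6 kg), 100 mm across, wall 60 mm high. This point: centre of the mouth, level with the wall's top; z up. A black rubber sealing collar, bore 77 mm, stands 12 mm above the wall and centres the plug. Lid laid on unpressed: lid_blue_knob 32 mm above this point; pressed home, flange on the rim: 20 mm above
- tub_collar (a joint): How far the tub's black rubber sealing collar is pressed down (m): 0 standing 12 mm above the rim, 0.012 flush with it. Pushing it down slowly takes about 8 to 10 N, far more than the lid's weight; it stays where it is pushed.
- lid_yellow_knob (a point): The wrong lid, to be left alone: small yellow lid, flange 76 mm across, same black knob and heights as the blue one. This point: half-way up its knob.

How it is judged:
At the end, for the whole second after the job is handed in: The blue lid sits in the tub's mouth the right way up, centred within 12 mm and level with the rim within 7 degrees, its flange down on the rim to within 4.5 mm; the tub stands upright within 7 degrees; the yellow lid is within 40 mm of where it lay (horizontal distance between lid_blue_knob and tub_rim below 0.012 m and z of lid_blue_knob in the frame of tub_rim between 0.01 and 0.0245 m and angle between the z axis of lid_blue_knob and the z axis of tub_rim, either way round below 0.12 rad and angle between lid_blue_knob's own z axis and vertical below 0.17 rad and angle between tub_rim's own z axis and vertical below 0.12 rad); the robot touches nothing.
It fails at once if the yellow lid is moved more than 40 mm (distance of lid_yellow_knob from where it was at the start of the episode above 0.04 m).
It also fails if it takes over 37 s, if anything falls off the work surface, if the arm or the gripper's body presses on something with over 40 N, if the wrist force passes 120 N, or if a joint passes its speed limit or range.

## Working session

There is one attempt and no reset: what is moved stays moved. The work goes in short steps, Python scripts to look and compute and a shell command to move; the robot and the scene stay as the last step left them, time stands still between calls to the robot, and variables do not carry over. Pictures are saved under pics/ and viewed, at most 10 in all, crops included, and the job is handed in when it is done.

```bash
mkdir -p pics; cat > h.py <<'E'
import numpy as np, cv2
from workcell import sensors, imaging
def shot(n):
    c=imaging.read_camera(n); return c
def cloud(c):
    v,u=np.mgrid[0:400,0:640]; z=c["z_map"]
    p=np.dstack([(u-c["cx"])/c["fx"]*z,(v-c["cy"])/c["fy"]*z,z])
    R=np.array(c["rotation"]); 
    if R.shape!=(3,3):
        from scipy.spatial.transform import Rotation as Q
        R=Q.from_quat(np.roll(R,-1)).as_matrix()
    return p@R.T+np.array(c["xyz"])
E
python3 - <<'E'
from h import *
s=sensors.get_state(); print(s)
ims=[]
for n in ("scene","side"):
    c=shot(n); np.savez(f"{n}.npz",**c); ims.append(c["color"])
    print(n,c["xyz"],c["rotation"],c["fx"],c["cx"],c["cy"])
    P=cloud(c); hsv=cv2.cvtColor(c["color"],cv2.COLOR_BGR2HSV)
    for nm,lo,hi in(("blue",(95,90,40),(130,255,255)),("yellow",(20,100,80),(35,255,255))):
        m=cv2.inRange(hsv,lo,hi); k,l,st,ce=cv2.connectedComponentsWithStats(m)
        for i in range(1,k):
            if st[i,4]>60:
                q=P[(l==i)&(c["z_map"]>0)]
                if len(q): print(nm,st[i],np.percentile(q,[2,50,98],axis=0).round(3).tolist())
v=cv2.vconcat(ims); cv2.imwrite("pics/a.png",cv2.resize(v,(480,600),interpolation=cv2.INTER_AREA))
E
```

```text
{'clock': 0.0, 'joint_pos': array([-1.45860193e+00,  3.13981918e-01,  4.49263737e-02,  1.30357975e+00,
        1.12848217e-05,  1.43120396e+00]), 'qvel': array([-5.51100059e-04, -9.24336837e-04, -4.50693718e-04,  1.11410530e-05,
        6.70968982e-04,  1.62939278e-04]), 'tau': array([ 4.53309749e-04, -4.80632758e+01,  2.98531115e+01,  1.92594709e-02,
       -1.80918769e-04, -1.87982494e-05]), 'tcp_pos': array([ 0.1431911 , -0.55634069,  0.23039787]), 'orientation': array([-9.19318074e-04,  9.92085470e-01,  1.25561039e-01,  1.82374486e-05]), 'wrist_force': array([-0.33652362, -1.00853371,  0.11660868]), 'ft_torque': array([-0.04512639,  0.00174645, -0.01690275]), 'grip_force': 0.0, 'finger_gap': 0.08555374746289843}
scene [-0.02944448  0.54154165  0.56441737] [ 0.1726563  -0.28716696  0.81282398 -0.47648937] 506.92905619489926 317.9735240086599 197.96650131753057
blue [502 164  17  14 148] [[0.308, -0.663, 0.001], [0.323, -0.644, 0.008], [0.34, -0.607, 0.014]]
blue [181 232  24  27 410] [[0.495, 0.048, 0.016], [0.66, 0.079, 0.019], [0.694, 0.169, 0.135]]
yellow [ 43   0  19   9 102] 
[... 2734 characters left out ...]
04  287 5308] [[-0.127, -0.476, -0.741], [0.287, -0.029, -0.003], [0.322, 2.054, 0.001]]
yellow [246 241  42  28 629] [[0.367, -0.269, -0.0], [0.393, -0.245, 0.018], [0.437, -0.196, 0.034]]
yellow [556 263  24  28  75] [[0.727, -0.576, 0.072], [0.768, -0.561, 0.099], [0.813, -0.546, 0.1]]
yellow [534 307  67  35 996] [[0.689, -0.64, 0.005], [0.72, -0.607, 0.064], [0.826, -0.579, 0.067]]
yellow [212 338  22  54 357] [[0.298, -0.026, -0.747], [0.318, 0.045, -0.614], [0.338, 0.069, -0.495]]
yellow [207 354  11  40 161] [[0.268, 0.042, -0.752], [0.28, 0.053, -0.721], [0.289, 0.102, -0.576]]
yellow [ 358  354   45   46 1488] [[0.426, -0.562, 0.001], [0.458, -0.539, 0.009], [0.493, -0.502, 0.015]]
```

View pics/a.png

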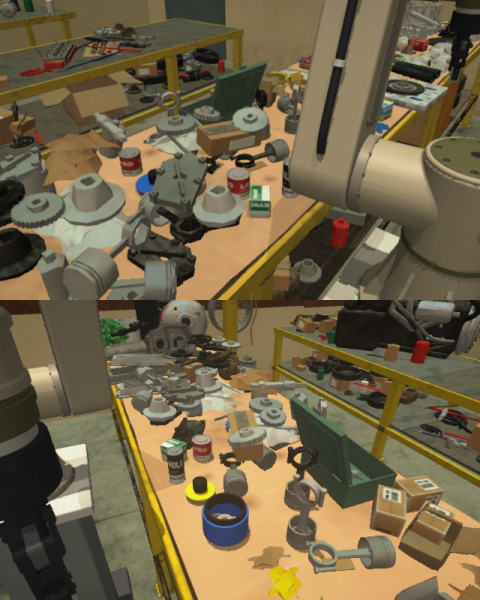

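The scene view shows the blue lid only as a sliver at about (193,245) px, behind the grey gear housing. The side view shows the tub at about (301,290) px, the yellow lid at (267,253) px, and a speck of blue at about (305,165) px.

```bash
python3 - <<'E'
from h import *
S=dict(np.load("scene.npz")); D=dict(np.load("side.npz"))
def circ(p):
    A=np.c_[2*p,np.ones(len(p))]; s=np.linalg.lstsq(A,(p**2).sum(1),rcond=None)[0]; return s[:2],np.sqrt(s[2]+s[:2]@s[:2])
P=cloud(D); q=P.reshape(-1,3)
m=(abs(q[:,0]-.42)<.08)&(abs(q[:,1]+.37)<.08)
z=q[m]; print(np.histogram(z[:,2],np.arange(0,.1,.006)))
t=z[(z[:,2]>.067)&(z[:,2]<.078)]; print(len(t),t[:,2].mean(),circ(t[:,:2]))
b=z[(z[:,2]>.01)&(z[:,2]<.055)&(z[:,1]<-.37)]; print(len(b),circ(b[:,:2]))
for n,c in(("scene",S),("side",D)):
    P=cloud(c); g=(abs(P[...,0]-.69)<.13)&(abs(P[...,1]-.08)<.13)&(P[...,2]<.4)&(P[...,2]>-.01)
    hsv=cv2.cvtColor(c["color"],cv2.COLOR_BGR2HSV); bl=(cv2.inRange(hsv,(95,80,30),(130,255,255))>0)&g
    w=P[bl]; w=w[abs(w[:,2]-.017)<.01]; print(n,len(w),w.min(0) if len(w) else 0,w.max(0) if len(w) else 0)
    dk=(hsv[...,2]<60)&g; w2=P[dk]; w2=w2[(w2[:,2]>.025)&(w2[:,2]<.06)]; print(len(w2), np.percentile(w2,[5,50,95],axis=0) if len(w2) else 0)
    # height map around
    for x in np.arange(.56,.82,.04): print(round(x,2),[round(float(P[(abs(P[...,0]-x)<.02)&(abs(P[...,1]-y)<.02)][:,2].max(initial=-1)),2) for y in np.arange(-.1,.25,.04)])
a=cv2.resize(S["color"][200:300,120:320],(800,400)) ; b=cv2.resize(D["color"][140:190,260:460],(800,200))
cv2.imwrite("pics/b.png",cv2.vconcat([a,b]))
E
```

```text
(array([2420,  214,  275,  303,  279,  380,  183,  245,  310,  536,  324,
        583,   52,    0,    0,    0]), array([0.   , 0.006, 0.012, 0.018, 0.024, 0.03 , 0.036, 0.042, 0.048,
       0.054, 0.06 , 0.066, 0.072, 0.078, 0.084, 0.09 , 0.096]))
585 0.07037198635988832 (array([ 0.41312786, -0.36609378]), np.float64(0.04129183176745861))
1144 (array([ 0.41341305, -0.3654186 ]), np.float64(0.04886226331436517))
scene 386 [0.62921985 0.04154972 0.01259892] [0.69798946 0.10259044 0.02691532]
150 [[0.63618811 0.04963683 0.02730122]
 [0.64479299 0.06358226 0.04532484]
 [0.65696781 0.06830825 0.04950645]]
0.56 [0.13, 0.13, 0.1, -1.0, -1.0, -1.0, 0.09, 0.1, 0.15]
0.6 [0.14, 0.14, 0.11, -1.0, -1.0, -1.0, 0.0, 0.11, 0.15]
0.64 [0.15, 0.14, 0.14, 0.05, 0.05, 0.02, 0.0, 0.1, -1.0]
0.68 [0.15, 0.15, 0.14, 0.02, 0.05, 0.02, 0.0, 0.12, 0.13]
0.72 [0.13, 0.14, 0.14, 0.06, 0.15, 0.15, 0.14, 0.15, 0.15]
0.76 [0.01, 0.0, 0.12, 0.06, 0.15, 0.15, 0.16, 0.16, 0.16]
0.8 [0.04, 0.04, 0.0, 0.06, 0.15, 0.14, 0.15, 0.16, 0.15]
side 38 [0.59678702 0.03510034 0.01485114] [0.62011074 0.08771794 0.02034778]
0 0
0.56 [0.13, 0.13, 0.1, 0.0, 0.0, 0.0, 0.0, 0.11, 0.15]
0.6 [0.13, 0.13, -0.0, 0.02, 0.02, 0.02, 0.0, 0.11, 0.15]
0.64 [0.15, 0.14, 0.14, -1.0, -1.0, 0.02, 0.02, 0.1, 0.13]
0.68 [0.15, 0.15, 0.14, -1.0, 0.14, -1.0, 0.1, 0.12, 0.13]
0.72 [0.13, 0.14, 0.13, -1.0, 0.15, 0.15, 0.14, 0.15, 0.13]
0.76 [0.04, -1.0, -1.0, -1.0, 0.15, 0.15, 0.16, 0.16, 0.15]
0.8 [0.04, 0.04, 0.0, 0.14, 0.15, 0.14, 0.15, 0.15, 0.14]
```

View pics/b.png

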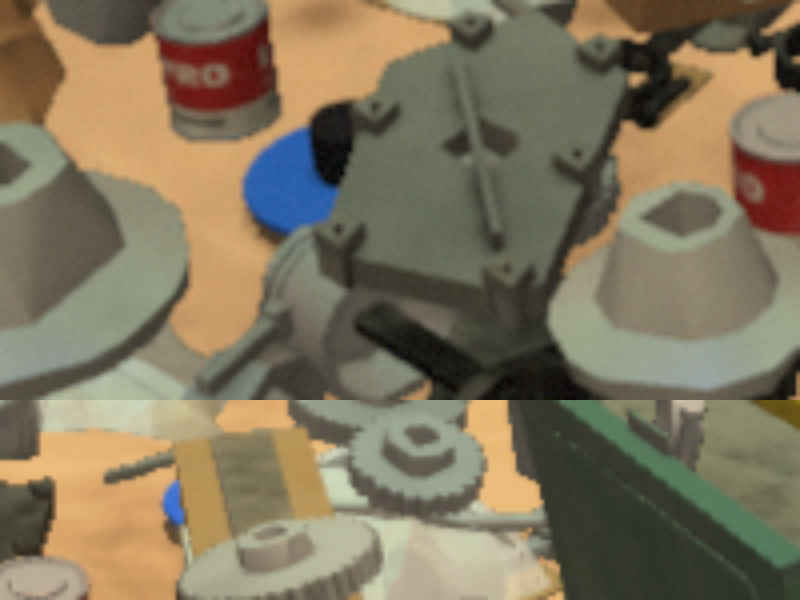

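The zoom shows the lid at crop (300,180), with its black knob at crop (333,145), half hidden by the gear housing. That puts the knob near (0.647, 0.055), and the tub fits at (0.413, -0.366) with a radius of 49 mm and the collar top at 70 mm. Next I check the heights along the path and the shift to make.

```bash
cat >> h.py <<'E'
def shift(target, s=None):
    from scipy.spatial.transform import Rotation as Q
    s=s or sensors.get_state(); R=Q.from_quat(np.roll(s["orientation"],-1)).as_matrix()
    return (R.T@(np.array(target)-s["tcp_pos"])*1000).round(1), R.round(3)
E
python3 - <<'E'
from h import *
D=dict(np.load("side.npz")); S=dict(np.load("scene.npz"))
q=np.vstack([cloud(D).reshape(-1,3),cloud(S).reshape(-1,3)])
a=np.array([.143,-.556]);b=np.array([.648,.055]);d=(b-a)/np.linalg.norm(b-a);n=np.array([-d[1],d[0]])
w=q[:,:2]-a; s=w@d; l=w@n
for i in np.arange(.1,.9,.05):
    m=(abs(s-i)<.025)&(abs(l)<.09)&(q[:,2]<.6)&(q[:,2]>-.05); z=np.sort(q[m][:,2]); print(round(i,2),(a+i*d).round(2),m.sum(), z[-6:-5].round(3))
print(shift([.62,.05,.30]))
E
```

```text
0.1 [ 0.21 -0.48] 0 []
0.15 [ 0.24 -0.44] 578 [0.002]
0.2 [ 0.27 -0.4 ] 1573 [0.002]
0.25 [ 0.3  -0.36] 2306 [0.06]
0.3 [ 0.33 -0.32] 2136 [0.073]
0.35 [ 0.37 -0.29] 2108 [0.072]
0.4 [ 0.4  -0.25] 1835 [0.059]
0.45 [ 0.43 -0.21] 2670 [0.136]
0.5 [ 0.46 -0.17] 3456 [0.149]
0.55 [ 0.49 -0.13] 3698 [0.146]
0.6 [ 0.53 -0.09] 3185 [0.131]
0.65 [ 0.56 -0.05] 2270 [0.136]
0.7 [ 0.59 -0.02] 1521 [0.148]
0.75 [0.62 0.02] 1072 [0.148]
0.8 [0.65 0.06] 612 [0.05]
0.85 [0.68 0.1 ] 2406 [0.151]
(array([ 612.9, -468.6,  -68.6]), array([[ 0.968,  0.249, -0.   ],
       [ 0.249, -0.968,  0.002],
       [ 0.   , -0.002, -1.   ]]))
```

```bash
python3 -m handwheel '[[38,-29,-9,-0.14,1],[76,-58,-18,-0.28,1],[115,-88,-26,-0.42,1],[153,-117,-35,-0.56,1],[191,-146,-44,-0.7,1],[230,-175,-52,-0.84,1],[268,-205,-60,-0.98,1],[306,-234,-69,-1.1,1]]' 40; python3 - <<'E'
from h import *
s=sensors.get_state();print(s["joint_pos"].round(2),s["tcp_pos"]);print(shift([.62,.05,.30]))
E
```

```text
clock: 0.9
tcp_pos: [0.3819, -0.2521, 0.3004]
orientation: [-0.0, 0.779, 0.628, -0.0]
wrist_force: [0.5, -1.0, -0.1]
finger_gap: 0.0857
grip_force: 0.0
[-0.76  0.07 -0.08  1.41 -0.    1.03] [ 0.38191495 -0.2520836   0.30037562]
(array([345.7, 168.6,   0.4]), array([[ 0.212,  0.977, -0.   ],
       [ 0.977, -0.212,  0.   ],
       [ 0.   , -0.   , -1.   ]]))
```

```bash
python3 -m handwheel '[[43,21,0,0,1],[86,42,0,0,1],[130,63,0,0,1],[173,84,0,0,1],[216,105,0,0,1],[260,127,0,0,1],[303,148,0,0,1],[345,169,0,0,1]]'; python3 -m handwheel '[[0,0,0,0,1],[0,0,0,0,1]]'; python3 - <<'E'
from h import *
s=sensors.get_state();print(s["joint_pos"].round(2),s["tcp_pos"])
c=shot("wrist"); np.savez("w1.npz",**c); print(c["xyz"],c["rotation"],c["fx"],c["cx"],c["cy"])
P=cloud(c); hsv=cv2.cvtColor(c["color"],cv2.COLOR_BGR2HSV)
m=(cv2.inRange(hsv,(95,90,30),(130,255,255))>0)&(abs(P[...,2]-.018)<.012)
q=P[m]; print(m.sum(), q.min(0),q.max(0))
cv2.imwrite("pics/c.png",c["color"])
E
```

```text
clock: 1.7
tcp_pos: [0.622, 0.0479, 0.2998]
orientation: [-0.0, 0.78, 0.626, -0.0]
wrist_force: [1.8, -0.1, 0.4]
finger_gap: 0.0855
grip_force: 0.0
clock: 1.9
tcp_pos: [0.6211, 0.047, 0.2988]
orientation: [-0.001, 0.779, 0.626, -0.001]
wrist_force: [-1.4, -1.4, -0.3]
finger_gap: 0.0855
grip_force: 0.0
[-0.05  0.41  0.35  1.51 -0.    1.73] [0.62114588 0.0469715  0.29877682]
[0.63916797 0.12797586 0.44170367] [ 0.16166156  0.98091162 -0.10638683 -0.01896759] 281.44428999788477 320.3885242011914 204.1201011779477
3086 [ 0.38938622 -0.32115713  0.00646175] [0.69781745 0.09917916 0.02981908]
```

View pics/c.png

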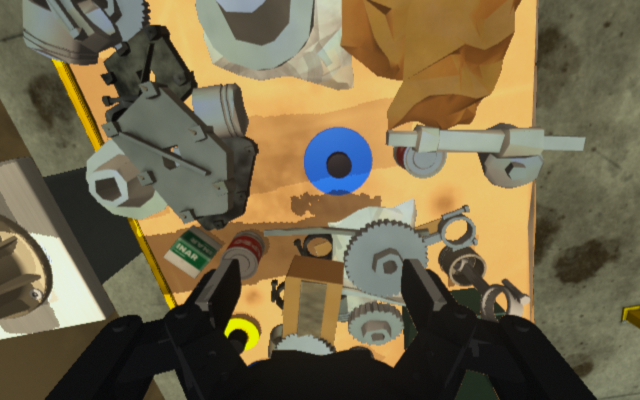

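The wrist view shows the whole blue lid at (338,160) px with its knob at (339,163). There is free room left and right of it for the fingers. The rod to the right starts at about 388 px.

```bash
cat >> h.py <<'E'
def ray(c,uv,z):
    from scipy.spatial.transform import Rotation as Q
    R=Q.from_quat(np.roll(c["rotation"],-1)).as_matrix()
    d=R@np.array([(uv[0]-c["cx"])/c["fx"],(uv[1]-c["cy"])/c["fy"],1]); o=np.array(c["xyz"]); return o+d*(z-o[2])/d[2]
E
python3 - <<'E'
from h import *
c=dict(np.load("w1.npz")); P=cloud(c); hsv=cv2.cvtColor(c["color"],cv2.COLOR_BGR2HSV)
b=cv2.inRange(hsv,(95,90,30),(130,255,255)); b[:, :290]=0; b[:,385:]=0; b[205:]=0; b[:110]=0
k=max(cv2.findContours(b,cv2.RETR_EXTERNAL,cv2.CHAIN_APPROX_NONE)[0],key=cv2.contourArea)
pts=np.array([ray(c,p[0],.019) for p in k]); 
def circ(p):
    A=np.c_[2*p,np.ones(len(p))]; s=np.linalg.lstsq(A,(p**2).sum(1),rcond=None)[0]; return s[:2],np.sqrt(s[2]+s[:2]@s[:2])
print("flange",circ(pts[:,:2]))
q=P[120:200,300:380].reshape(-1,3); t=q[(q[:,2]>.044)&(q[:,2]<.054)]; print("knob top",len(t),t.mean(0),np.ptp(t,axis=0)); f=q[abs(q[:,2]-.019)<.004]; print("fl z",f[:,2].mean())
q=P.reshape(-1,3); ctr=circ(pts[:,:2])[0]; r=np.linalg.norm(q[:,:2]-ctr,axis=1)
th=np.degrees(np.arctan2(q[:,1]-ctr[1],q[:,0]-ctr[0]))
for a in range(-180,180,30):
    m=(abs(th-a)<15)&(q[:,2]>.06)&(q[:,2]<.25); print(a,m.sum(),np.sort(r[m])[:3].round(3))
E
```

```text
flange (array([0.64672096, 0.04812978]), np.float64(0.0505451214628376))
knob top 496 [0.64697344 0.04825716 0.04949743] [0.03462435 0.03512426 0.00812056]
fl z 0.019569664508854397
-180 207 [0.128 0.128 0.129]
-150 641 [0.087 0.088 0.089]
-120 5036 [0.073 0.073 0.073]
-90 6617 [0.063 0.064 0.064]
-60 4496 [0.063 0.064 0.064]
-30 686 [0.093 0.094 0.095]
0 5823 [0.082 0.082 0.082]
30 9857 [0.06 0.06 0.06]
60 7142 [0.084 0.085 0.086]
90 4157 [0.134 0.134 0.135]
120 5270 [0.14  0.14  0.141]
150 15229 [0.122 0.122 0.122]
```

```bash
python3 -m handwheel '[[7,25,0,-0.15,0.7],[7,25,30,-0.3,0.7],[7,25,75,-0.3,0.7],[7,25,120,-0.3,0.7],[7,25,160,-0.3,0.7],[7,25,190,-0.3,0.7],[7,25,200,-0.3,0.7],[7,25,200,-0.3,0.7]]' 60; python3 - <<'E'
from h import *
s=sensors.get_state();print(s["joint_pos"].round(2),s["tcp_pos"]);print(shift([.647,.048,.022]))
c=shot("wrist"); P=cloud(c); q=P.reshape(-1,3); r=np.linalg.norm(q[:,:2]-[.647,.048],axis=1)
t=q[(r<.03)&(q[:,2]>.044)&(q[:,2]<.056)]; print("knob top",len(t),t.mean(0),np.ptp(t,axis=0)); cv2.imwrite("pics/d.png",c["color"])
E
```

```text
clock: 2.75
tcp_pos: [0.6456, 0.0461, 0.0995]
orientation: [-0.001, 0.679, 0.735, -0.001]
wrist_force: [-0.3, -0.6, 0.9]
finger_gap: 0.0598
grip_force: 0.0
[-0.05  0.52  0.03  1.08 -0.    1.44] [0.64558679 0.04609253 0.09947042]
(array([ 1.8,  1.8, 77.5]), array([[-0.079,  0.997, -0.003],
       [ 0.997,  0.079, -0.   ],
       [ 0.   , -0.003, -1.   ]]))
knob top 1692 [0.64696272 0.04931761 0.04927961] [0.03558884 0.03542603 0.00744602]
```

View pics/d.png

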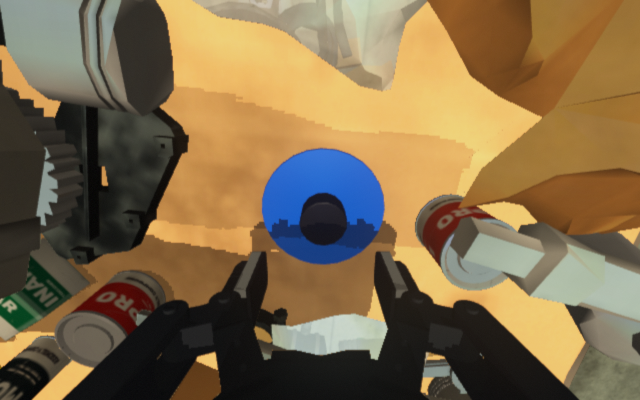

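The knob, at (323,218) px, is centred between the open fingers (265 and 378 px) and nothing is in the way. I go down and grip.

```bash
python3 -m handwheel '[[2,1,30,0,0.7],[2,1,55,0,0.7],[2,1,70,0,0.7],[2,1,77,0,0.7],[2,1,77,0,0.7],[2,1,77,0,0.25],[2,1,77,0,0.25],[2,1,77,0,0.25]]' 60; python3 -m handwheel '[[0,0,0,0,0.25],[0,0,0,0,0.25],[0,0,0,0,0.25]]'
```

```text
clock: 3.6
tcp_pos: [0.6496, 0.0493, 0.0256]
orientation: [0.002, 0.678, 0.735, 0.001]
wrist_force: [-1.3, -0.3, 6.0]
finger_gap: 0.0339
grip_force: 60.4
clock: 3.9
tcp_pos: [0.6496, 0.0493, 0.0256]
orientation: [0.002, 0.678, 0.735, 0.001]
wrist_force: [0.0, -0.3, 6.5]
finger_gap: 0.0342
grip_force: 60.4
```

```bash
python3 -m handwheel '[[0,0,-15,0,0.25],[0,0,-45,0,0.25],[0,0,-80,0,0.25],[0,0,-120,0,0.25],[0,0,-160,0,0.25],[0,0,-195,0,0.25],[0,0,-220,0,0.25],[0,0,-225,0,0.25]]'; python3 - <<'E'
from h import *
s=sensors.get_state();print(s["joint_pos"].round(2));print(shift([.413,-.366,.25]))
c=shot("side"); P=cloud(c); hsv=cv2.cvtColor(c["color"],cv2.COLOR_BGR2HSV)
b=(cv2.inRange(hsv,(95,80,30),(130,255,255))>0)&(P[...,2]>.12)&(P[...,0]>.5)&(P[...,0]<.75)
q=P[b]; print(len(q),q.min(0),q.max(0))
A=np.c_[q[:,:2],np.ones(len(q))]; print(np.linalg.lstsq(A,q[:,2],rcond=None)[0] if len(q)>20 else 0)
v,u=np.where(b); y,x=int(v.mean()),int(u.mean()); print(x,y)
cv2.imwrite("pics/e.png",cv2.resize(c["color"][max(0,y-60):y+60,max(0,x-80):x+80],(640,480)))
E
```

```text
clock: 4.7
tcp_pos: [0.6497, 0.0494, 0.2529]
orientation: [0.003, 0.678, 0.735, 0.002]
wrist_force: [0.6, -0.4, -0.5]
finger_gap: 0.0339
grip_force: 60.0
[-0.05  0.46  0.31  1.42 -0.    1.44]
(array([-394.9, -269.5,    1.3]), array([[-0.081,  0.997,  0.007],
       [ 0.997,  0.081, -0.   ],
       [-0.001,  0.007, -1.   ]]))
441 [ 0.59927774 -0.0059418   0.22532473] [0.69755664 0.09594035 0.26068962]
[0.0222606  0.03988271 0.22765158]
322 81
```

View pics/e.png

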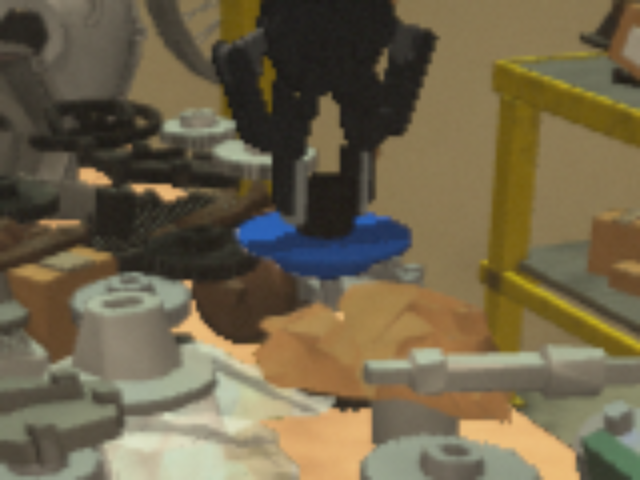

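The lid is held level by its knob at crop (330,235). Now I carry it over the tub at this height.

```bash
python3 -m handwheel '[[-25,-17,0,0,0.25],[-62,-42,0,0,0.25],[-102,-70,0,0,0.25],[-142,-97,0,0,0.25],[-182,-124,0,0,0.25],[-222,-151,0,0,0.25],[-262,-178,0,0,0.25],[-302,-205,0,0,0.25]]'; python3 -m handwheel '[[-40,-27,0,0,0.25],[-70,-48,20,0,0.25],[-87,-60,50,0,0.25],[-93,-65,80,0,0.25],[-93,-65,110,0,0.25],[-93,-65,120,0,0.25],[-93,-65,120,0,0.25],[-93,-65,120,0,0.25]]'; python3 - <<'E'
from h import *
s=sensors.get_state();print(s["joint_pos"].round(2));print(shift([.413,-.366,.13]))
def circ(p):
    A=np.c_[2*p,np.ones(len(p))]; s=np.linalg.lstsq(A,(p**2).sum(1),rcond=None)[0]; return s[:2],np.sqrt(s[2]+s[:2]@s[:2])
c=shot("side"); P=cloud(c); hsv=cv2.cvtColor(c["color"],cv2.COLOR_BGR2HSV)
g=(abs(P[...,0]-.413)<.09)&(abs(P[...,1]+.366)<.09)
b=(cv2.inRange(hsv,(95,80,30),(130,255,255))>0)&g
q=P[b&(P[...,2]>.095)]; print("lid",len(q),q.min(0),q.max(0))
A=np.c_[q[:,:2],np.ones(len(q))]; print("plane",np.linalg.lstsq(A,q[:,2],rcond=None)[0])
# flange outer edge in image, cast on its plane
m=(b&(P[...,2]>.095)).astype(np.uint8); zf=np.median(q[:,2]); k=max(cv2.findContours(m,cv2.RETR_EXTERNAL,cv2.CHAIN_APPROX_NONE)[0],key=cv2.contourArea)[:,0]
hu=cv2.convexHull(k)[:,0]; pts=np.array([ray(c,p,zf) for p in hu])[:,:2]; print("zf",zf,circ(pts))
w=P[b&(P[...,2]<.055)&(P[...,2]>.01)]; w=w[w[:,1]<-.38]; print("wall",circ(w[:,:2]))
v,u=np.where(b); y,x=int(v.mean()),int(u.mean()); cv2.imwrite("pics/f.png",cv2.resize(c["color"][y-75:y+75,x-100:x+100],(800,600)))
E
```

```text
clock: 5.55
tcp_pos: [0.4661, -0.2689, 0.2463]
orientation: [-0.001, 0.678, 0.735, -0.0]
wrist_force: [1.0, -1.3, -1.3]
finger_gap: 0.0338
grip_force: 60.0
clock: 6.35
tcp_pos: [0.4112, -0.366, 0.1287]
orientation: [0.0, 0.678, 0.735, -0.0]
wrist_force: [0.1, 0.8, 0.0]
finger_gap: 0.0335
grip_force: 60.0
[-0.87  0.32 -0.21  1.05 -0.    0.62]
(array([-0.2,  1.8, -1.3]), array([[-0.081,  0.997,  0.   ],
       [ 0.997,  0.081, -0.   ],
       [-0.   ,  0.   , -1.   ]]))
lid 1649 [ 0.36070185 -0.42018954  0.11637178] [ 0.46211855 -0.32010941  0.14402545]
plane [0.00557779 0.00964262 0.12281628]
zf 0.12141954520407144 (array([ 0.41057268, -0.36968675]), np.float64(0.05165920946565196))
wall (array([ 0.41360458, -0.36502854]), np.float64(0.049266702504941286))
```

View pics/f.png

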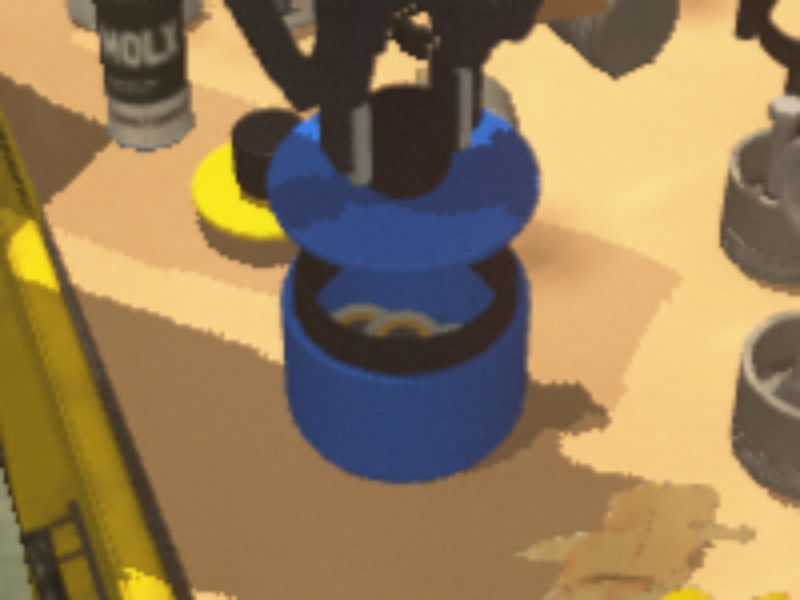

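The lid is over the mouth at crop (405,185), level and about 3 mm off the tub's centre at crop (405,370). The yellow lid lies untouched on the left. I correct the offset and lower the lid onto the collar.

```bash
python3 -m handwheel '[[2.5,2.5,10,0,0.25],[2.5,2.5,25,0,0.25],[2.5,2.5,35,0,0.25],[2.5,2.5,39,0,0.25],[2.5,2.5,42,0,0.25],[2.5,2.5,44,0,0.25],[2.5,2.5,44,0,0.25]]'; python3 -m handwheel '[[0,0,3,0,0.25],[0,0,5,0,0.25],[0,0,7,0,0.25],[0,0,9,0,0.25],[0,0,9,0,0.25]]'
```

```text
clock: 7.1
tcp_pos: [0.4132, -0.3635, 0.0844]
orientation: [0.0, 0.678, 0.735, -0.0]
wrist_force: [0.4, -0.3, -0.5]
finger_gap: 0.0342
grip_force: 60.0
clock: 7.6
tcp_pos: [0.4135, -0.3639, 0.0764]
orientation: [0.001, 0.678, 0.735, -0.0]
wrist_force: [-1.3, 1.5, 4.7]
finger_gap: 0.0341
grip_force: 60.7
```

```bash
python3 -m handwheel '[[0,0,2,0,0.25],[0,0,4,0,0.25],[0,0,6,0,0.25],[0,0,6,0,0.25]]';  python3 -m handwheel '[[0,0,2,0,0.25],[0,0,2,0,0.25]]'
```

```text
clock: 8.0
tcp_pos: [0.4135, -0.3639, 0.0716]
orientation: [0.001, 0.678, 0.735, -0.0]
wrist_force: [-2.6, 3.4, 12.7]
finger_gap: 0.0338
grip_force: 61.5
clock: 8.2
tcp_pos: [0.4135, -0.364, 0.0715]
orientation: [0.002, 0.678, 0.735, -0.0]
wrist_force: [-6.9, 7.2, 26.7]
finger_gap: 0.0336
grip_force: 62.9
```

The force rose from 13 to 27 N with no further travel at z 0.0715, where the lid was predicted to be home. I ease off, release, rise and look.

```bash
python3 -m handwheel '[[0,0,-3,0,0.25],[0,0,-3,0,0.75],[0,0,-3,0,0.75],[0,0,-3,0,0.75],[0,0,-10,0,0.75],[0,0,-30,0,0.75],[0,0,-70,0,0.75],[0,0,-100,0,0.75]]'; python3 -m handwheel '[[0,0,-40,0,0.75],[0,0,-80,0,0.75],[0,0,-80,0,0.75]]'; python3 - <<'E'
from h import *
def circ(p):
    A=np.c_[2*p,np.ones(len(p))]; s=np.linalg.lstsq(A,(p**2).sum(1),rcond=None)[0]; return s[:2],np.sqrt(s[2]+s[:2]@s[:2])
c=shot("side"); P=cloud(c); hsv=cv2.cvtColor(c["color"],cv2.COLOR_BGR2HSV)
g=(abs(P[...,0]-.413)<.09)&(abs(P[...,1]+.366)<.09)
b=(cv2.inRange(hsv,(95,80,30),(130,255,255))>0)&g
w=P[b&(P[...,2]<.05)&(P[...,2]>.01)]; w=w[w[:,1]<-.38]; print("wall",circ(w[:,:2]))
t=P[g&(P[...,2]>.084)&(P[...,2]<.1)]; print("knobtop",len(t),t.min(0),t.max(0),t.mean(0))
for n in ("side","wrist"):
    if n=="wrist": c=shot(n);P=cloud(c);hsv=cv2.cvtColor(c["color"],cv2.COLOR_BGR2HSV);g=(abs(P[...,0]-.413)<.09)&(abs(P[...,1]+.366)<.09); t=P[g&(P[...,2]>.085)&(P[...,2]<.1)]; print("wk",len(t),t.mean(0) if len(t) else 0); cv2.imwrite("pics/h.png",c["color"])
    q=P[(cv2.inRange(hsv,(95,80,30),(130,255,255))>0)&g&(abs(P[...,2]-.068)<.008)]
    m=np.median(q[:,2]); q=q[abs(q[:,2]-m)<.004]; A=np.c_[q[:,:2]-[.413,-.366],np.ones(len(q))]; print(n,len(q),"flange",np.linalg.lstsq(A,q[:,2],rcond=None)[0],q.min(0),q.max(0))
    if n=="side": side=c["color"]
cv2.imwrite("pics/g.png",cv2.vconcat([cv2.resize(side[225:375,200:400],(400,300)),cv2.resize(c["color"],(400,250))]))
E
```

```text
clock: 9.0
tcp_pos: [0.4131, -0.3635, 0.169]
orientation: [0.0, 0.678, 0.735, -0.0]
wrist_force: [0.6, -1.0, 0.5]
finger_gap: 0.0645
grip_force: 0.0
clock: 9.3
tcp_pos: [0.415, -0.3656, 0.2537]
orientation: [0.005, 0.678, 0.735, -0.001]
wrist_force: [-0.4, -1.0, 0.1]
finger_gap: 0.0639
grip_force: 0.0
wall (array([ 0.41357456, -0.36519818]), np.float64(0.04910657771705697))
knobtop 376 [ 0.39728167 -0.38425634  0.08400042] [ 0.43259973 -0.34862304  0.09653132] [ 0.41318173 -0.3696108   0.09272803]
side 1838 flange [0.00235459 0.0037214  0.06429271] [ 0.36340297 -0.417774    0.06047719] [ 0.46566058 -0.31417179  0.06739691]
wk 831 [ 0.41375991 -0.36403427  0.09511065]
wrist 4693 flange [-0.00033113 -0.00057258  0.06556981] [ 0.36257947 -0.41571828  0.06260624] [ 0.46477256 -0.31383883  0.06820411]
```

View pics/g.png

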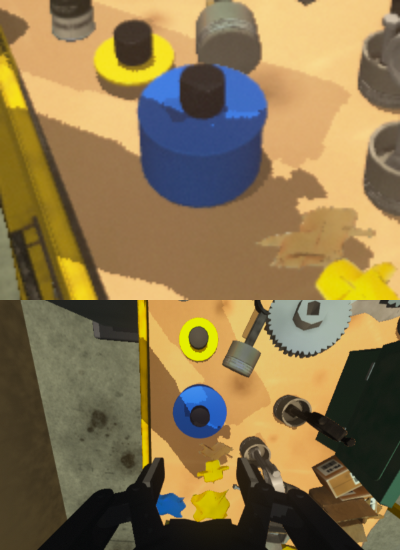

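The lid sits flat on the tub at (203,100) px and no collar shows. The flange top is at 65 mm, as it should be at home, the slope is under 0.001, and the lid is centred within 2 mm. The yellow lid at (134,60) px looks undisturbed.

```bash
python3 -c "
from workcell import workorder; print(workorder.hand_in())"
```

```text
the job is handed in; nothing more can be done
None
```

The blue lid is pressed home on the tub, level and centred within about 2 mm, the yellow lid was left where it lay, and the job was handed in at about 9.5 s; the hand-in returned no verdict.

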